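# Shut the lens away in the desk locker

### The arm

A 7-joint arm with a two-finger parallel gripper is mounted at the origin on the work surface; the furniture and walls round the work are solid. World frame = base frame: x ahead of the robot, y to its left, z up, the work surface at z = 0. Lengths are in m, angles in rad, forces in N, time in s.
With the tool pointing down it reaches from about 0.35 to 0.9 m from the base axis. Payload 7.2 kg.
Tool frame: the origin (TCP) lies midway between the tips of the shut fingers; the grasp point (between the pads) lies 19 mm behind it; z points along the fingers, y is the direction in which the jaws open and shut (so a half turn about z gives the same grasp; the last joint's range is limited). The gripper opens to 85 mm and grips with 20 to 120 N. Pads are 22 mm wide; open, the fingers measure 114 mm over their backs; the gripper's body (76 mm by 85 mm) begins 54 mm behind the grasp point. The pads swing forward as they close: fully open they stand 13 mm farther back than shut.
Start: joints at [-1.172, 0.411, -0.013, 1.596, 0.006, 1.134, -0.082], TCP at [0.281, 0.558, 0.231] pointing down, gripper open.
Joint ranges: [-2.95, 2.95], [-0.29, 1.99], [-1.47, 1.44], [0.14, 2.54], [-1.03, 4.17], [0.13, 1.85], [-2.86, 2.86]. Speed limits (rad/s): [2.39, 2.39, 3.01, 3.01, 3.14, 3.14, 3.14].

### API

Orientations are given as a 3x3 rotation matrix whose columns are the frame's x, y, z axes.
In Python, from workcell import manip gives the robot as it stands.
- The arm moves only by the tool servo_tool, never from a script. Its argument "motion" is a list of rows, each an object of numbers: "dx", "dy", "dz": the shift along the tool's x, y, z in cm; "spin": the turn about the tool's z in units of 5 degrees (1.0 is 5 degrees); "hand": the closure, from 0 (fully open) to 1 (shut). In form: [{"dx": .., "dy": .., "dz": .., "spin": .., "hand": ..}, ...]. A call has 1 to 8 rows; each row shifts and turns the pose as measured when the row begins, along the tool's axes as they then stand; what a row does not reach is not made up. A row lasts 1/12 s, in which the tool goes at most 41.7 mm and 7.16 degrees, less where a joint would pass 70% of its speed; a pose out of reach is approached as far as the arm can. A call with a gripper value outside its range is refused whole. The fingers move at their own pace and stop on an object; "force" is the grip in N (left out, the last holds). Time passes only in rows, so rows that do not move let the fingers close. It gives the time, the measured TCP pose, the force and the opening at its end, in the units of the state.
- manip.state(): the state, without advancing time (a new reading comes with each control period).
- manip.snapshot(name): name is "side" or "top" or "wrist"; returns a dict with "image" (480x640x3 uint8, red, green, blue), "intrinsics" (3x3 intrinsics, pixels), "pose" (4x4, takes a point from camera to world coordinates); the wrist camera has in their place "T_tool_cam" (4x4, takes a point from camera to tool coordinates, whose origin is the TCP and whose axes are the flange's). Camera axes: x right, y down, z forward; pixel columns grow to the right and rows downward; lengths in m; the calibration is good to about 2 mm. The wrist camera is an equidistant fisheye: a pixel r from the principal point sees the ray r / f radians off the axis. A picture is of the moment at which its call begins: read the wrist's pose just before it. There is no depth.
- manip.sign_off(): hands the job in, once; it reports no verdict.
The state is a dict: "time_s": time; "joint_positions": joint angles; "qd": joint speeds; "joint_torque": joint torques, N m; "tool_pos": TCP position; "ee_rot": TCP orientation; "wrist_force": force on the tool from outside, world axes, zero at the start; "moment": the same for the moment, N m; "finger_gap": finger opening in m.
Only numpy, scipy, OpenCV 4.12 (cv2) and the standard library are available. Lean on these libraries where they do the work, as an engineer would, in place of code of your own. Each camera call takes 0.05 s, during which the arm holds its last target.

### The job

The spare lens stands in one of the two bays of the small grey locker on the desk behind the partition. Push the door of that bay shut until its sprung latch snaps in and the door stays fully closed by itself; leave the door of the other bay, where the oil bottle stands, open.

Things in the scene. Friction and masses are not known exactly. Their poses are not given: they have to be found in the camera images.
- locker: Small grey fixed two-bay locker, 216 mm wide (y), 110 mm deep (x); origin at the centre of its underside, front to its -x, left bay +y. Divider at y = 0, bay floors at z = 86, clear roof, top at 214 mm. Two outward-opening doors, 12 mm thick, z = 82 to 208 mm, turn on vertical axes at x = -61, y = +106 (left) and -106 mm (right), in mid-thickness; their free edges are 104 mm from the axes.
- left_door (a joint): Angle (rad) of the left (+y) door: 0 shut against its stop, grows as it swings out to the front, clockwise from above. Turns freely, slight friction, stays where left. Outer face plain above z = 120 mm: push there 75 to 95 mm from the axis (a low pull knob at z = 108 mm stands 16 mm out). In the last 20 mm of the edge's travel a sprung tongue rides over a strike roller (3 to 8 N), then snaps in.
- right_door (a joint): Angle (rad) of the right (-y) door, mirror image of the left one: 0 shut against its stop, grows as it swings out to the front, counter-clockwise from above. The same plain upper face, low knob and sprung tongue, which snaps in only when the door is all but against its stop (under about 0.02 rad); let go before that, it springs back to about 0.2 rad.
- lens_center (a point): Centre of the spare lens, half-way up: a squat black ribbed cylinder, 49 mm in diameter and 35 mm high, standing upright near the middle of the left or the right bay. The other bay holds a slim oil bottle.

How it is judged:
At the end, for the whole second after the job is handed in: The door of the bay in which the lens stands is shut and latched (angle under 0.025 rad, about 2.5 mm at its free edge), the other door is still open (over 0.35 rad), and the lens stands upright in its bay (angle between lens_center's own z axis and vertical below 0.2 rad and ((y of lens_center in the frame of locker above 0 m and value of joint left_door below 0.025 rad and value of joint right_door above 0.35 rad) or (y of lens_center in the frame of locker below 0 m and value of joint right_door below 0.025 rad and value of joint left_door above 0.35 rad))); the robot touches nothing.
It fails at once if the door of the oil bottle's bay is pushed shut on the way ((y of lens_center in the frame of locker above 0 m and value of joint right_door below 0.1 rad) or (y of lens_center in the frame of locker below 0 m and value of joint left_door below 0.1 rad)).
It also fails if it takes over 29 s, if anything falls off the work surface, if the arm or the gripper's body presses on something with over 40 N, if the wrist force passes 120 N, or if a joint passes its speed limit or range.

## Working session

There is one attempt and no reset: what is moved stays moved. The work goes in short steps, Python scripts to look and compute and a tool call to move; the robot and the scene stay as the last step left them, time stands still between calls to the robot, and variables do not carry over. Pictures are saved under pics/ and viewed, and the job is handed in when it is done.

Besides the shell and the picture viewer there is one more tool, called after "Emit:" in YAML: its name, and indented under it one key for each argument. servo_tool: Moves the arm, as the interface text tells. Its arguments: {"type":"object","properties":{"motion":{"type":"array","items":{"type":"object","properties":{"dx":{"type":"number"},"dy":{"type":"number"},"dz":{"type":"number"},"spin":{"type":"number"},"hand":{"type":"number"}}}},"force":{"type":"number"}},"required":["motion"]}

```bash
mkdir -p pics; ls; python3 - <<'E'
from workcell import manip
import cv2
s=manip.state();print(s)
for n in ["side","top","wrist"]:
    d=manip.snapshot(n)
    cv2.imwrite(f"pics/{n}0.png",d["image"][:,:,::-1])
    print(n,d["intrinsics"],d.get("pose",d.get("T_tool_cam")))
E
```

```text
pics
{'time_s': 0.0, 'joint_positions': array([-1.17220841,  0.41189118, -0.01269714,  1.59707023,  0.00559063,
        1.13430682, -0.082171  ]), 'qd': array([ 0.00075923, -0.00021857, -0.00026355, -0.0008798 ,  0.00090505,
        0.00198176, -0.00089586]), 'joint_torque': array([-9.09241189e-04, -6.00616980e+01,  6.81988131e-01, -2.99407732e+01,
        1.38998707e-02,  1.08336151e-02,  1.98275529e-06]), 'tool_pos': array([0.2810758 , 0.55765736, 0.23044787]), 'ee_rot': array([[-8.93034705e-01,  4.49987349e-01, -6.34290285e-04],
       [ 4.49987781e-01,  8.93033431e-01, -1.51246668e-03],
       [-1.14148441e-04, -1.63610811e-03, -9.99998655e-01]]), 'wrist_force': array([-0.42185825,  0.41394283, -0.22154211]), 'moment': array([-0.03666982, -0.01493658,  0.05399934]), 'finger_gap': 0.08511207246746351}
side [[575.50756795   0.         323.1306461 ]
 [  0.         575.50756795 233.45644723]
 [  0.           0.           1.        ]] [[-0.67637619 -0.60193735  0.42448403  0.31391869]
 [-0.73655286  0.55452808 -0.38728348  0.30702862]
 [-0.00226792 -0.57460424 -0.81842826  0.80392093]
 [ 0.          0.          0.          1.        ]]
top [[503.15407072   0.         322.58711817]
 [  0.         503.15407072 249.13991617]
 [  0.           0.           1.        ]] [[-0.02713655 -0.90523147  0.42405139  0.34246895]
 [-0.99956575  0.02944634 -0.00110603 -0.01725526]
 [-0.01148555 -0.42389726 -0.90563745  0.86663398]
 [ 0.          0.          0.          1.        ]]
wrist [[371.64829954   0.         321.38887623]
 [  0.         371.64829954 231.94143901]
 [  0.           0.           1.        ]] [[ 1.29206301e-04 -9.61725802e-01 -2.74013621e-01  6.96817541e-02]
 [ 9.99999448e-01 -1.61445330e-04  1.03816871e-03  4.03166946e-04]
 [-1.04267186e-03 -2.74013604e-01  9.61725251e-01 -1.42800744e-01]
 [ 0.00000000e+00  0.00000000e+00  0.00000000e+00  1.00000000e+00]]
```

View pics/side0.png

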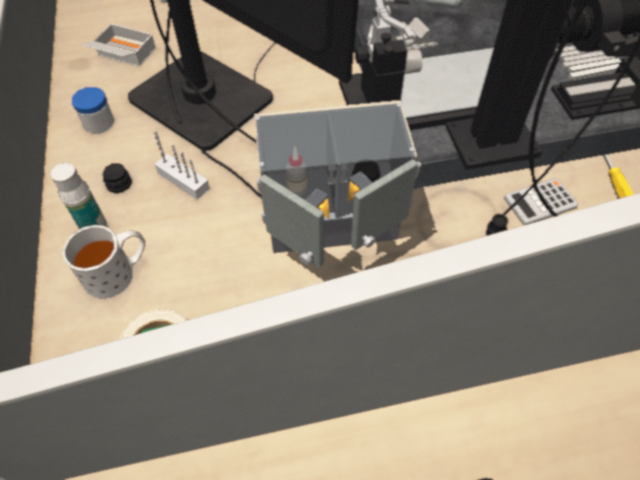

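View pics/top0.png

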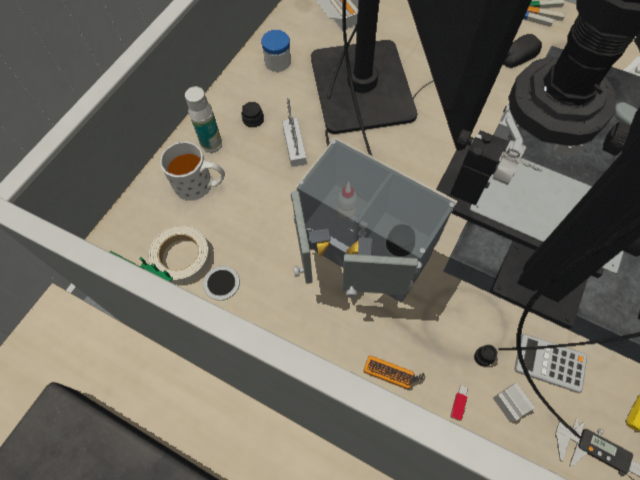

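View pics/wrist0.png

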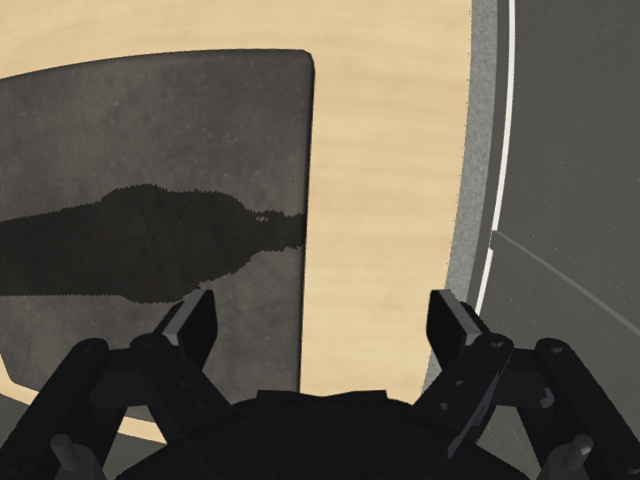

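```bash
python3 - <<'E'
import cv2
a=cv2.imread("pics/top0.png");b=cv2.imread("pics/side0.png")
cv2.imwrite("pics/topc.png",cv2.resize(a[130:310,270:470],None,fx=4,fy=4,interpolation=cv2.INTER_CUBIC)[:600*2][:720])
cv2.imwrite("pics/topc.png",cv2.resize(a[130:310,270:470],None,fx=3.3,fy=3.3,interpolation=cv2.INTER_CUBIC))
cv2.imwrite("pics/sidec.png",cv2.resize(b[90:270,240:430],None,fx=3.3,fy=3.3,interpolation=cv2.INTER_CUBIC))
E
```

```text
(no output)
```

View pics/topc.png

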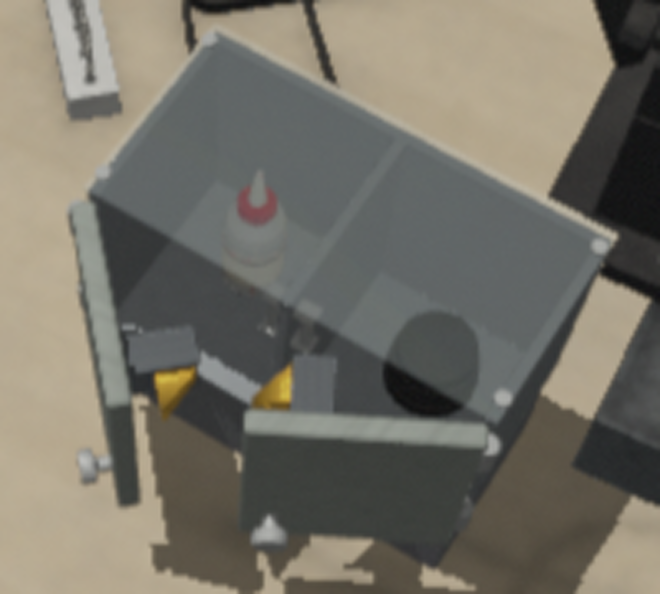

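View pics/sidec.png

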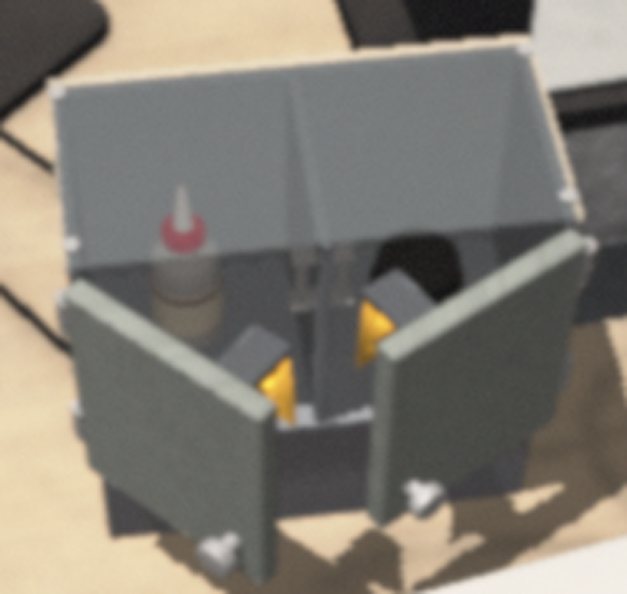

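```bash
cat > h.py <<'E'
import numpy as np, cv2
from scipy.optimize import least_squares
K={'side':np.array([[575.50756795,0,323.1306461],[0,575.50756795,233.45644723],[0,0,1]]),'top':np.array([[503.15407072,0,322.58711817],[0,503.15407072,249.13991617],[0,0,1]])}
P={'side':np.array([[-0.67637619,-0.60193735,0.42448403,0.31391869],[-0.73655286,0.55452808,-0.38728348,0.30702862],[-0.00226792,-0.57460424,-0.81842826,0.80392093],[0,0,0,1]]),
'top':np.array([[-0.02713655,-0.90523147,0.42405139,0.34246895],[-0.99956575,0.02944634,-0.00110603,-0.01725526],[-0.01148555,-0.42389726,-0.90563745,0.86663398],[0,0,0,1]])}
def proj(c,X):
    X=np.atleast_2d(X);p=(X-P[c][:3,3])@P[c][:3,:3]@K[c].T
    return p[:,:2]/p[:,2:]
def ray(c,u):
    return P[c][:3,3],P[c][:3,:3]@np.linalg.solve(K[c],[u[0],u[1],1])
def onz(c,u,z):
    o,d=ray(c,u);return o+d*(z-o[2])/d[2]
def tri(u,v):
    A=[];b=[]
    o,d=ray('top',u);o2,d2=ray('side',v)
    t=np.linalg.lstsq(np.c_[d,-d2],o2-o,rcond=None)[0]
    p,q=o+d*t[0],o2+d2*t[1];return (p+q)/2,np.linalg.norm(p-q)
def line(a,b):  # pairs of px in top, side
    n=[]
    for c,(u,v) in (('top',a),('side',b)):
        o,d=ray(c,u);_,e=ray(c,v);m=np.cross(d,e);m/=np.linalg.norm(m);n.append((m,m@o))
    N=np.array([n[0][0],n[1][0]]);d=np.cross(*N);d/=np.linalg.norm(d)
    return np.linalg.lstsq(N,np.array([n[0][1],n[1][1]]),rcond=None)[0],d
def L(x,y,th,pts):
    pts=np.atleast_2d(pts);c,s=np.cos(th),np.sin(th)
    return pts@np.array([[c,-s,0],[s,c,0],[0,0,1]]).T+[x,y,0]
def door(side,a,s,off,z):
    sg=1 if side=='l' else -1
    ax=np.array([-.061,sg*.106]);d=np.array([-np.sin(a),-sg*np.cos(a)]);n=np.array([-np.cos(a),sg*np.sin(a)])
    return np.r_[ax+s*d+off*n,z]
E
python3 - <<'E'
from h import *
T=lambda u:np.array(u)/3.3+[270,130]
S=lambda u:np.array(u)/3.3+[240,90]
roof=[(.055,.108,.214),(.055,-.108,.214),(-.055,.108,.214),(-.055,-.108,.214)]
ob=[('top',0,T((213,32))),('top',1,T((613,237))),('top',2,T((92,192))),
('side',0,S((52,88))),('side',1,S((533,42))),('side',2,S((72,260))),('side',3,S((583,218)))]
def dpts(p): 
    return [('top','r',p[4],.104,.006,.208,T((247,436))),('side','r',p[4],.104,.006,.208,S((385,358))),
     ('top','r',p[4],.104,.006,.082,T((243,525))),('side','r',p[4],.104,.006,.082,S((380,522))),
     ('top','l',p[3],.104,.006,.208,T((110,402))),('side','l',p[3],.104,.006,.208,S((265,415))),
     ('top','l',p[3],.104,.006,.082,T((120,503))),('side','l',p[3],.104,.006,.082,S((258,582)))]
def f(p):
    r=[]
    for c,i,u in ob: r+=list(proj(c,L(*p[:3],roof[i]))[0]-u)
    for c,sd,a,s,o,z,u in dpts(p): r+=list(proj(c,L(*p[:3],door(sd,a,s,o,z)))[0]-u)
    return r
r=least_squares(f,[.7,0,-.4,.9,.6],loss='soft_l1');print(r.x);print(np.round(np.array(f(r.x)).reshape(-1,2),1))
x=r.x
for z in (.214,.082):print(L(*x[:3],roof)[:,:2])
for s in (0,.075,.095,.104):print(s,L(*x[:3],door('r',x[4],s,.006,.16)),L(*x[:3],door('r',0,s,.006,.16)))
print('left edge',L(*x[:3],door('l',x[3],.104,.006,.16)))
# partition: inner/outer top edges
print('inner edge',line(((0,200),(510,445)),((0,372),(640,205))))
print('outer edge',line(((0,222),(480,478)),((0,405),(640,243))))
E
```

```text
[ 0.73722473 -0.1012012  -0.62117412  0.78745008  0.484294  ]
[[ 1.8 -2.5]
 [ 1.5  0.2]
 [-1.3 -2.1]
 [ 0.5 -3.1]
 [-0.5 -1.7]
 [-1.1  0.9]
 [ 0.1 -0.9]
 [-1.  -3. ]
 [ 1.4 -0.8]
 [-1.8  0.8]
 [-1.   2. ]
 [ 0.1  1.1]
 [-0.3  0.5]
 [ 0.6  2. ]
 [ 2.4  1.2]]
[[ 0.84480546 -0.04538554]
 [ 0.71909554 -0.22103581]
 [ 0.75535393  0.0186334 ]
 [ 0.62964401 -0.15701687]]
[[ 0.84480546 -0.04538554]
 [ 0.71909554 -0.22103581]
 [ 0.75535393  0.0186334 ]
 [ 0.62964401 -0.15701687]]
0 [[ 0.61998494 -0.15107982  0.16      ]] [[ 0.62104965 -0.14840659  0.16      ]]
0.075 [[ 0.63021892 -0.07678133  0.16      ]] [[ 0.66469892 -0.08741692  0.16      ]]
0.095 [[ 0.63294798 -0.0569684   0.16      ]] [[ 0.67633873 -0.071153    0.16      ]]
0.104 [[ 0.63417606 -0.04805258  0.16      ]] [[ 0.68157664 -0.06383424  0.16      ]]
left edge [[0.6457066  0.00962816 0.16      ]]
inner edge (array([ 0.3900626 , -0.18609361,  0.28394921]), array([-0.47340887, -0.87763159,  0.07514536]))
outer edge (array([ 0.34970156, -0.16698754,  0.28298117]), array([-0.49531361, -0.86257572,  0.10309006]))
```

```bash
python3 - <<'E'
import cv2
a=cv2.imread("pics/top0.png");b=cv2.imread("pics/side0.png")
cv2.imwrite("pics/topd.png",cv2.resize(a[180:480,0:520],None,fx=1.5,fy=1.5,interpolation=cv2.INTER_CUBIC))
cv2.imwrite("pics/sided.png",cv2.resize(b[180:480],None,fx=1.25,fy=1.25,interpolation=cv2.INTER_CUBIC))
E
```

```text
(no output)
```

View pics/topd.png

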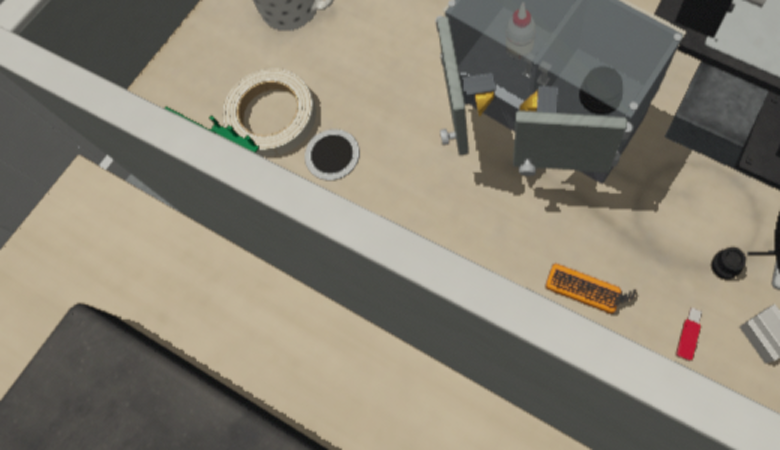

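View pics/sided.png

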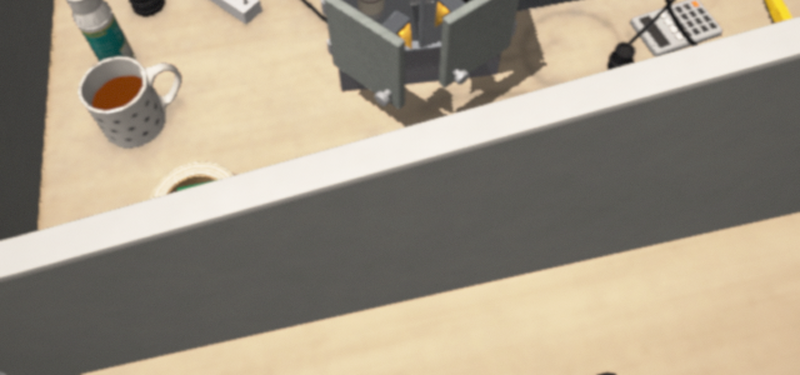

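```bash
python3 - <<'E'
from h import *
print('panel corner?',tri((449,166),(350,76)))
print('stand column base',onz('top',(365,85),0.02), 'post base',onz('top',(545,270),0.02))
# partition edges horizontal fit: detect bright band
a=cv2.imread("pics/top0.png").astype(int).mean(2);b=cv2.imread("pics/side0.png").astype(int).mean(2)
ob={'in':[],'out':[]}
def band(img,c,x0,slope,y0):
    pass
for x in (60,150,240,330,420):
    y=210+x*270/510*1.0
    print('top',x,[int(v) for v in a[int(y)-40:int(y)+50:3,x]],int(y)-40)
for x in (40,200,360,520,620):
    y=390-x*165/640
    print('side',x,[int(v) for v in b[int(y)-40:int(y)+50:3,x]],int(y)-40)
E
```

```text
panel corner? (array([ 0.81579228, -0.22367226,  0.189181  ]), np.float64(0.02634621046851099))
stand column base [ 1.13262841 -0.12190475  0.02      ] post base [ 0.68405098 -0.42013007  0.02      ]
top 60 [64, 63, 63, 64, 64, 64, 65, 65, 65, 147, 188, 187, 187, 187, 188, 187, 188, 188, 119, 72, 73, 73, 73, 72, 74, 82, 83, 84, 82, 159] 201
top 150 [178, 175, 136, 178, 177, 156, 71, 73, 170, 189, 189, 189, 189, 189, 189, 190, 191, 187, 88, 73, 73, 73, 73, 73, 74, 73, 74, 73, 73, 73] 249
top 240 [168, 168, 168, 167, 166, 166, 168, 181, 191, 191, 190, 191, 191, 191, 192, 191, 191, 168, 76, 73, 73, 73, 74, 73, 72, 74, 74, 74, 72, 74] 297
top 330 [166, 166, 166, 167, 169, 168, 169, 188, 189, 189, 189, 190, 190, 190, 191, 190, 191, 171, 78, 72, 73, 73, 72, 73, 72, 73, 73, 74, 74, 72] 344
top 420 [163, 163, 165, 165, 163, 175, 191, 191, 191, 192, 193, 193, 193, 193, 193, 193, 192, 138, 74, 73, 74, 73, 73, 73, 73, 73, 71, 72, 73, 73] 392
side 40 [192, 193, 192, 194, 193, 192, 193, 194, 227, 231, 230, 230, 229, 230, 230, 230, 231, 206, 117, 87, 85, 86, 84, 86, 84, 85, 85, 83, 83, 84] 339
side 200 [203, 206, 206, 208, 207, 206, 213, 235, 235, 236, 236, 237, 237, 237, 238, 238, 177, 112, 92, 91, 90, 92, 90, 89, 90, 89, 88, 88, 88, 89] 298
side 360 [94, 93, 97, 90, 120, 226, 238, 237, 237, 237, 238, 239, 239, 239, 236, 152, 104, 90, 91, 91, 92, 92, 90, 91, 91, 92, 90, 91, 91, 92] 257
side 520 [194, 145, 156, 197, 225, 236, 235, 235, 235, 237, 237, 237, 237, 236, 155, 105, 92, 90, 88, 91, 92, 92, 92, 90, 90, 89, 88, 91, 90, 89] 215
side 620 [145, 147, 141, 215, 231, 231, 232, 232, 231, 233, 233, 234, 231, 146, 101, 87, 88, 84, 85, 85, 90, 88, 87, 88, 88, 89, 89, 86, 87, 87] 190
```

```bash
python3 - <<'E'
from h import *
for nm,t,s in (('in',[(60,228),(150,273),(240,318),(330,364),(420,408)],[(40,362),(200,317),(360,271),(520,226),(620,198)]),('out',[(60,255),(150,302),(240,349),(330,396),(420,443)],[(40,392),(200,346.5),(360,302),(520,257.5),(620,229)])):
    def f(p):
        th,d,z=p
        return [onz(c,u,z)[:2]@[np.cos(th),np.sin(th)]-d for c,l in (('top',t),('side',s)) for u in l]
    r=least_squares(f,[-.5,.45,.28]);th,d,z=r.x;print(nm,r.x,np.round(np.array(r.fun)*1000,1))
    for y in (-.1,0,.2,.4):print(y,(d-y*np.sin(th))/np.cos(th))
    n=[np.cos(th),np.sin(th)]
    for q in ((.58,-.06),(.6316,-.067),(.281,.558),(.66,-.08)):print(q,np.dot(n,q)-d)
E
```

```text
in [-0.45301876  0.43477282  0.29415071] [11.1  5.4  0.2 -5.6 -9.  -8.4 -5.  -0.   4.2  7. ]
-0.1 0.4348699989826018
0 0.48354836684872815
0.2 0.5809051025809808
0.4 0.6782618383132335
(0.58, -0.06) 0.1129834585163958
(0.6316, -0.067) 0.16244233614196857
(0.281, 0.558) -0.4263437363209333
(0.66, -0.08) 0.193667489741287
out [-0.4631647   0.40018978  0.28917218] [ 9.6  4.6 -0.  -4.3 -8.2 -7.5 -3.6 -0.3  3.2  6.5]
-0.1 0.3973781751246808
0 0.4473178264221322
0.2 0.547197129017035
0.4 0.6470764316119377
(0.58, -0.06) 0.14551008144294192
(0.6316, -0.067) 0.1948011340989932
(0.281, 0.558) -0.3980992307059327
(0.66, -0.08) 0.22601715773444114
```

Emit:
servo_tool:
  motion:
    - {"dx": 0, "dy": 0, "dz": -4, "spin": 0, "hand": 1}
    - {"dx": 0, "dy": 0, "dz": -4, "spin": 0, "hand": 1}
    - {"dx": 0, "dy": 0, "dz": -4, "spin": 0, "hand": 1}
    - {"dx": 0, "dy": 0, "dz": -4, "spin": 0, "hand": 1}
    - {"dx": 0, "dy": 0, "dz": -4, "spin": 0, "hand": 1}
    - {"dx": -3, "dy": -2.2, "dz": 0, "spin": 0, "hand": 1}
    - {"dx": -3, "dy": -2.2, "dz": 0, "spin": 0, "hand": 1}
    - {"dx": -3, "dy": -2.2, "dz": 0, "spin": 0, "hand": 1}

```text
time_s: 0.82
tool_pos: [0.3266, 0.4626, 0.4355]
ee_rot: [[-0.9, 0.437, -0.007], [0.437, 0.9, -0.007], [0.003, -0.01, -1.0]]
wrist_force: [1.3, -0.2, 0.3]
finger_gap: -0.0
```

Emit:
servo_tool:
  motion:
    - {"dx": -3, "dy": -2.2, "spin": 0, "hand": 1}
    - {"dx": -3, "dy": -2.2, "spin": 0, "hand": 1}
    - {"dx": -3, "dy": -2.2, "spin": 0, "hand": 1}
    - {"dx": -3, "dy": -2.2, "spin": 0.3, "hand": 1}
    - {"dx": -3, "dy": -2.2, "spin": 0.3, "hand": 1}
    - {"dx": -3, "dy": -2.2, "spin": 0.3, "hand": 1}
    - {"dx": -3, "dy": -2.2, "spin": 0.3, "hand": 1}
    - {"dx": -3, "dy": -2.2, "spin": 0, "hand": 1}

```text
schema error: expected keys dx, dy, dz, spin, hand
```

Emit:
servo_tool:
  motion:
    - {"dx": -3, "dy": -2.2, "dz": 0, "spin": 0, "hand": 1}
    - {"dx": -3, "dy": -2.2, "dz": 0, "spin": 0, "hand": 1}
    - {"dx": -3, "dy": -2.2, "dz": 0, "spin": 0, "hand": 1}
    - {"dx": -3, "dy": -2.2, "dz": 0, "spin": 0.3, "hand": 1}
    - {"dx": -3, "dy": -2.2, "dz": 0, "spin": 0.3, "hand": 1}
    - {"dx": -3, "dy": -2.2, "dz": 0, "spin": 0.3, "hand": 1}
    - {"dx": -3, "dy": -2.2, "dz": 0, "spin": 0.3, "hand": 1}
    - {"dx": -3, "dy": -2.2, "dz": 0, "spin": 0, "hand": 1}

```text
time_s: 1.48
tool_pos: [0.4602, 0.1816, 0.4362]
ee_rot: [[-0.848, 0.53, -0.007], [0.53, 0.848, -0.006], [0.003, -0.009, -1.0]]
wrist_force: [1.4, 0.2, 0.5]
finger_gap: 0.0003
```

Emit:
servo_tool:
  motion:
    - {"dx": -3, "dy": -1.7, "dz": 0, "spin": 0, "hand": 1}
    - {"dx": -3, "dy": -1.7, "dz": 0, "spin": 0, "hand": 1}
    - {"dx": -3, "dy": -1.7, "dz": 0, "spin": 0, "hand": 1}
    - {"dx": -3, "dy": -1.7, "dz": 0, "spin": 0, "hand": 1}
    - {"dx": -3, "dy": -1.7, "dz": 0, "spin": 0, "hand": 1}
    - {"dx": -3, "dy": -1.7, "dz": 0, "spin": 0, "hand": 1}
    - {"dx": -3, "dy": -1.7, "dz": 0, "spin": 0, "hand": 1}
    - {"dx": 0, "dy": 0, "dz": 0, "spin": 0, "hand": 1}

```text
time_s: 2.15
tool_pos: [0.5779, -0.0518, 0.4364]
ee_rot: [[-0.843, 0.538, -0.007], [0.538, 0.843, -0.009], [0.001, -0.011, -1.0]]
wrist_force: [-0.6, -1.2, -0.3]
finger_gap: 0.0
```

```bash
python3 - <<'E'
from workcell import manip
import cv2
s=manip.state();print(s['time_s'],s['tool_pos'],s['joint_positions'])
for n in ["side","top","wrist"]:
    d=manip.snapshot(n)
    cv2.imwrite(f"pics/{n}1.png",d["image"][:,:,::-1])
E
```

```text
2.15 [ 0.57790054 -0.05178332  0.43638043] [-0.36361176  0.24768626  0.48072585  1.38725806 -0.10437501  1.53965523
  1.11125028]
```

View pics/side1.png

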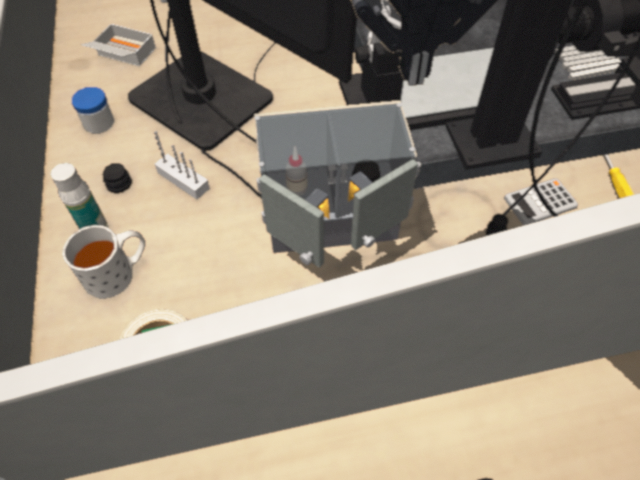

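View pics/top1.png

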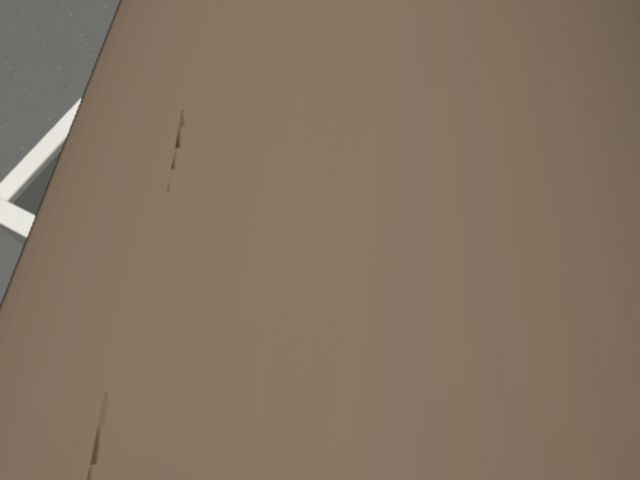

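View pics/wrist1.png

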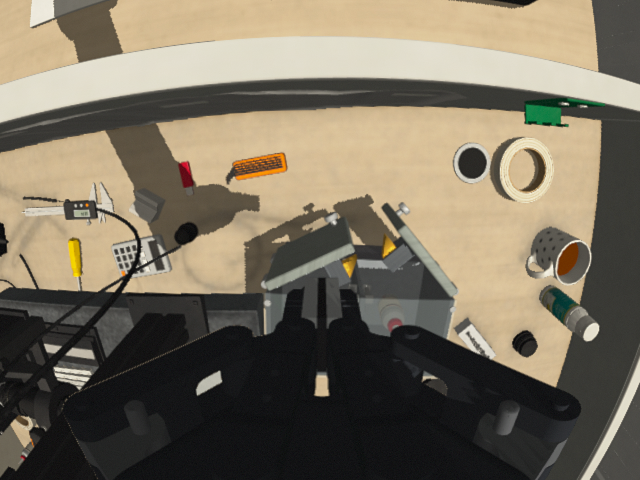

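```bash
cat >> h.py <<'E'
KW=np.array([[371.64829954,0,321.38887623],[0,371.64829954,231.94143901]])
TW=np.array([[1.29206301e-04,-9.61725802e-01,-2.74013621e-01,6.96817541e-02],[9.99999448e-01,-1.61445330e-04,1.03816871e-03,4.03166946e-04],[-1.04267186e-03,-2.74013604e-01,9.61725251e-01,-1.42800744e-01],[0,0,0,1]])
def projw(X,R,p):
    X=np.atleast_2d(X);t=(X-p)@R;c=(t-TW[:3,3])@TW[:3,:3]
    rr=np.hypot(c[:,0],c[:,1]);th=np.arctan2(rr,c[:,2])
    return c[:,:2]/rr[:,None]*th[:,None]*KW[0,0]+KW[:,2]
E
python3 - <<'E'
from h import *
from workcell import manip
s=manip.state();R,p=s['ee_rot'],s['tool_pos']
x=[ 0.73722473,-0.1012012,-0.62117412,0.78745008,0.484294]
print('tcp side',proj('side',p))
pts=[L(*x[:3],door('r',x[4],q,o,.208))[0] for q in (0,.104) for o in (.006,-.006)]+[L(*x[:3],door('l',x[3],.104,o,.208))[0] for o in (.006,-.006)]
uv=projw(pts,R,p);print(uv)
im=cv2.imread('pics/wrist1.png')
cv2.imwrite('pics/wc.png',cv2.resize(im[180:340,220:480],None,fx=3,fy=3,interpolation=cv2.INTER_CUBIC))
for a in uv: cv2.circle(im,tuple(np.int32(np.round(a))),1,(0,0,255),-1)
cv2.imwrite('pics/wc2.png',cv2.resize(im[180:340,220:480],None,fx=3,fy=3,interpolation=cv2.INTER_NEAREST))
E
```

```text
tcp side [[409.11058187  84.42094709]]
[[260.92362451 282.76049024]
 [265.87690117 291.85528957]
 [348.37812057 246.05397525]
 [352.78414307 255.86111514]
 [400.84382004 227.00612181]
 [392.09284339 234.26746305]]
```

View pics/wc2.png

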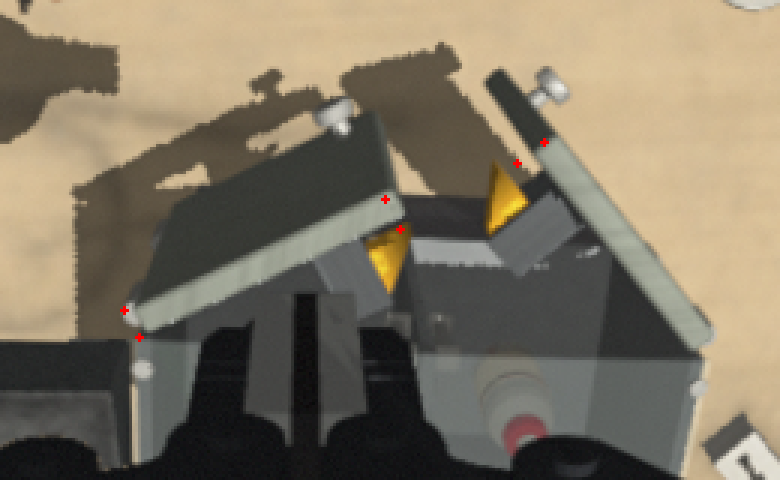

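Emit:
servo_tool:
  motion:
    - {"dx": -1.5, "dy": 0, "dz": 2, "spin": 0, "hand": 1}
    - {"dx": 0, "dy": 0, "dz": 4, "spin": 0, "hand": 1}
    - {"dx": 0, "dy": 0, "dz": 4, "spin": 0, "hand": 1}
    - {"dx": 0, "dy": 0, "dz": 4, "spin": 0, "hand": 1}
    - {"dx": 0, "dy": 0, "dz": 4, "spin": 0, "hand": 1}
    - {"dx": 0, "dy": 0, "dz": 2, "spin": 0, "hand": 1}
    - {"dx": 0, "dy": 0, "dz": 0, "spin": 0, "hand": 1}

```text
time_s: 2.88
tool_pos: [0.5885, -0.0386, 0.2324]
ee_rot: [[-0.857, 0.516, 0.001], [0.516, 0.857, 0.003], [0.001, 0.003, -1.0]]
wrist_force: [-0.2, -0.7, 0.4]
finger_gap: -0.0003
```

```bash
python3 - <<'E'
from workcell import manip
import cv2
s=manip.state();print(s['time_s'],s['tool_pos'],s['wrist_force'])
for n in ["side","wrist"]:
    d=manip.snapshot(n)
    cv2.imwrite(f"pics/{n}2.png",d["image"][:,:,::-1])
E
```

```text
2.8833 [ 0.58845721 -0.0386412   0.23240296] [-0.19049304 -0.70808294  0.37993905]
```

View pics/side2.png

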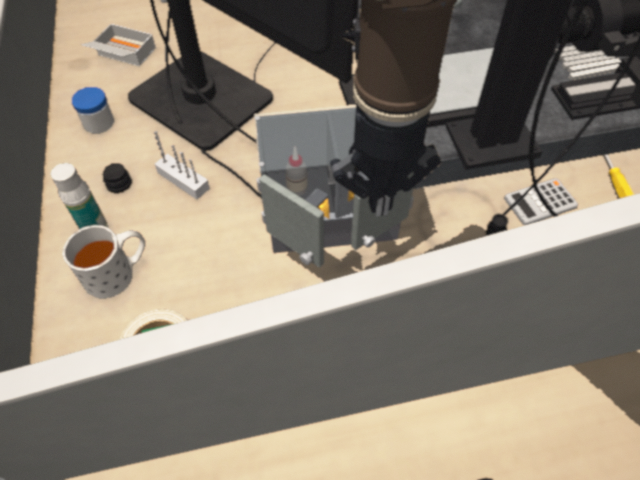

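View pics/wrist2.png

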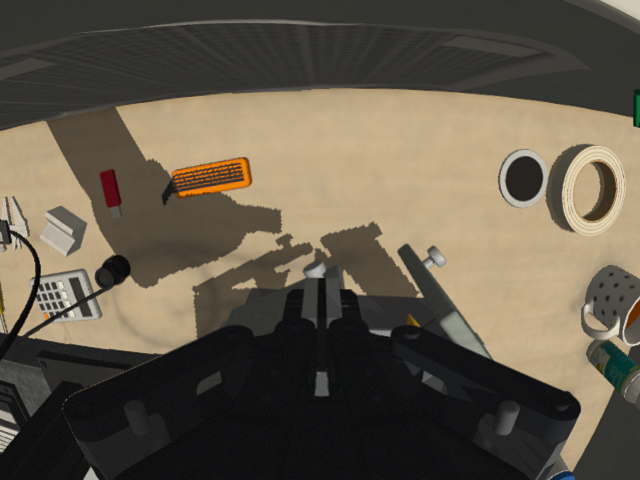

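Emit:
servo_tool:
  motion:
    - {"dx": -1, "dy": -1.9, "dz": 0, "spin": 0, "hand": 1}
    - {"dx": 0, "dy": 0, "dz": 2.2, "spin": 0.5, "hand": 1}
    - {"dx": 0, "dy": 0, "dz": 2.2, "spin": 0.5, "hand": 1}
    - {"dx": 0, "dy": 0, "dz": 2.2, "spin": 0, "hand": 1}
    - {"dx": 0, "dy": 0, "dz": 0, "spin": 0, "hand": 1}

```text
time_s: 3.4
tool_pos: [0.5985, -0.0575, 0.183]
ee_rot: [[-0.809, 0.586, 0.028], [0.587, 0.81, 0.006], [-0.019, 0.022, -1.0]]
wrist_force: [-1.3, 0.5, -1.6]
finger_gap: -0.0004
```

Emit:
servo_tool:
  motion:
    - {"dx": 0, "dy": 0, "dz": 1.6, "spin": 0, "hand": 1}
    - {"dx": 0, "dy": 0, "dz": 0, "spin": 0, "hand": 1}

```text
time_s: 3.57
tool_pos: [0.6018, -0.0565, 0.1718]
ee_rot: [[-0.81, 0.585, 0.034], [0.585, 0.811, 0.007], [-0.024, 0.026, -0.999]]
wrist_force: [-0.7, 0.8, -1.1]
finger_gap: -0.0001
```

```bash
python3 - <<'E'
from workcell import manip
s=manip.state();print(s['joint_positions'],s['joint_torque'],s['tool_pos'])
E
```

```text
[-0.30509022  0.43351891  0.43474583  1.76801729 -0.23124331  0.95477586
  1.16831685] [  1.42969061 -56.58407807   7.80191034 -28.89409661  -0.11993776
  -1.09661143   0.14677123] [ 0.6017929  -0.0564923   0.17179388]
```

Emit:
servo_tool:
  motion:
    - {"dx": -0.8, "dy": 0.3, "dz": 0, "spin": 0, "hand": 1}
    - {"dx": -0.8, "dy": 0.3, "dz": 0, "spin": 0, "hand": 1}
    - {"dx": -0.8, "dy": 0.3, "dz": 0, "spin": 0, "hand": 1}
    - {"dx": -0.8, "dy": 0.3, "dz": 0, "spin": 0, "hand": 1}
    - {"dx": -0.8, "dy": 0.3, "dz": 0, "spin": 0, "hand": 1}

```text
time_s: 3.98
tool_pos: [0.65, -0.067, 0.1849]
ee_rot: [[-0.812, 0.582, 0.045], [0.582, 0.813, 0.009], [-0.031, 0.034, -0.999]]
wrist_force: [-4.7, 1.0, -3.8]
finger_gap: -0.0003
```

```bash
python3 - <<'E'
from workcell import manip
import cv2
s=manip.state();print(s['time_s'],s['tool_pos'],s['wrist_force'])
for n in ["side"]:
    d=manip.snapshot(n)
    cv2.imwrite(f"pics/{n}3.png",cv2.resize(d["image"][60:300,200:480,::-1],None,fx=2.5,fy=2.5,interpolation=cv2.INTER_CUBIC))
E
```

```text
3.9833 [ 0.64997687 -0.06696323  0.18494781] [-4.70395856  0.95283322 -3.77772249]
```

View pics/side3.png

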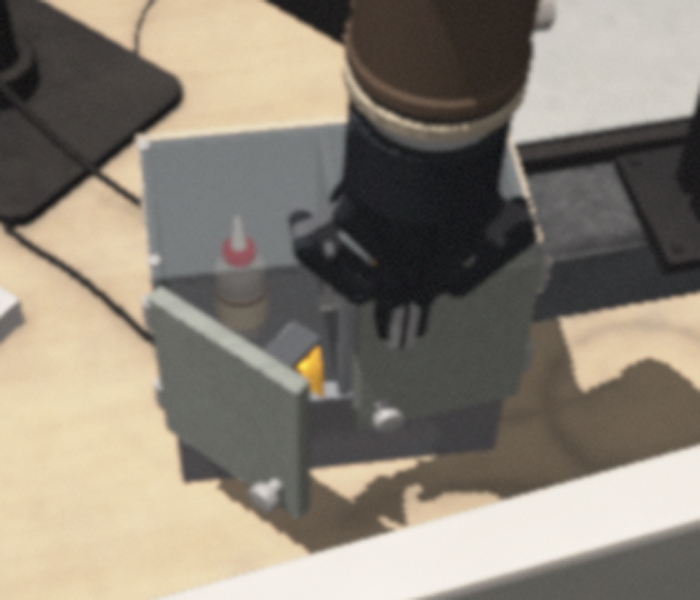

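Emit:
servo_tool:
  motion:
    - {"dx": -0.5, "dy": 0.2, "dz": 0.5, "spin": 0, "hand": 1}
    - {"dx": -0.5, "dy": 0.2, "dz": 0.5, "spin": 0, "hand": 1}
    - {"dx": -0.5, "dy": 0.2, "dz": 0.5, "spin": 0, "hand": 1}

```text
time_s: 4.28
tool_pos: [0.6659, -0.0678, 0.175]
ee_rot: [[-0.814, 0.58, 0.039], [0.581, 0.814, 0.016], [-0.023, 0.036, -0.999]]
wrist_force: [-36.8, 16.8, 27.8]
finger_gap: -0.0004
```

```bash
python3 - <<'E'
from workcell import manip
import cv2
s=manip.state();print(s['time_s'],s['tool_pos'],s['wrist_force'])
for n in ["side"]:
    d=manip.snapshot(n)
    cv2.imwrite(f"pics/{n}4.png",cv2.resize(d["image"][60:300,200:480,::-1],None,fx=2.5,fy=2.5,interpolation=cv2.INTER_CUBIC))
s=manip.state();print(s['time_s'],s['tool_pos'],s['wrist_force'])
E
```

```text
4.2833 [ 0.66586886 -0.0678267   0.17504617] [-36.7572631   16.8475251   27.79831608]
4.3333 [ 0.66594755 -0.06713121  0.17391915] [-18.12797622   8.6330135   12.27731472]
```

View pics/side4.png

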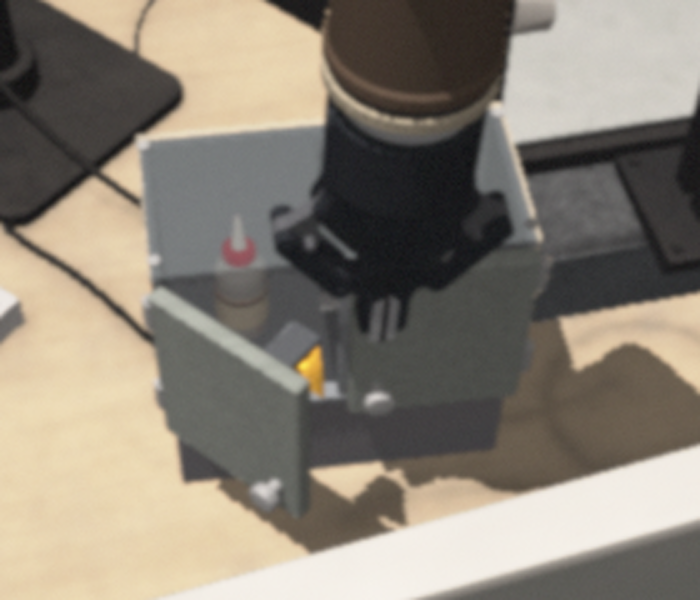

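Emit:
servo_tool:
  motion:
    - {"dx": -0.6, "dy": 0, "dz": 0, "spin": 0, "hand": 1}
    - {"dx": -0.7, "dy": 0, "dz": 0, "spin": 0, "hand": 1}

```text
time_s: 4.5
tool_pos: [0.666, -0.0668, 0.1738]
ee_rot: [[-0.817, 0.576, 0.013], [0.576, 0.817, 0.03], [0.006, 0.032, -0.999]]
wrist_force: [-32.2, 12.5, 19.3]
finger_gap: -0.0
```

Emit:
servo_tool:
  motion:
    - {"dx": 1.5, "dy": 0, "dz": 0, "spin": 0, "hand": 1}
    - {"dx": 2.5, "dy": 0, "dz": 0, "spin": 0, "hand": 1}
    - {"dx": 0, "dy": 0, "dz": -3, "spin": 0, "hand": 1}
    - {"dx": 0, "dy": 0, "dz": -4, "spin": 0, "hand": 1}
    - {"dx": 0, "dy": 0, "dz": -4, "spin": 0, "hand": 1}
    - {"dx": 0, "dy": 0, "dz": -4, "spin": 0, "hand": 1}
    - {"dx": 0, "dy": 0, "dz": -4, "spin": 0, "hand": 1}
    - {"dx": 0, "dy": 0, "dz": 0, "spin": 0, "hand": 1}

```text
time_s: 5.17
tool_pos: [0.6287, -0.0479, 0.3728]
ee_rot: [[-0.818, 0.575, 0.007], [0.575, 0.817, 0.031], [0.012, 0.029, -1.0]]
wrist_force: [0.1, 0.1, 0.6]
finger_gap: 0.0001
```

```bash
python3 - <<'E'
from workcell import manip
import cv2
from h import *
s=manip.state();print(s['time_s'],s['tool_pos'],s['wrist_force'])
d=manip.snapshot("side");im=d["image"][:,:,::-1].copy()
cv2.imwrite("pics/side5.png",cv2.resize(im[60:300,200:480],None,fx=2.5,fy=2.5,interpolation=cv2.INTER_CUBIC))
w=manip.snapshot("wrist")["image"][:,:,::-1].copy();cv2.imwrite("pics/wrist5.png",w)
x=[ 0.73722473,-0.1012012,-0.62117412,0.78745008,0.484294]
for a in (0,.1,.2):
    print(a,proj('side',[L(*x[:3],door('r',a,.104,.006,z))[0] for z in (.208,.082)]),projw([L(*x[:3],door('r',a,.104,.006,.208))[0],L(*x[:3],door('r',a,0,.006,.208))[0]],s['ee_rot'],s['tool_pos']))
E
```

```text
5.1667 [ 0.62870928 -0.04785655  0.37282188] [0.08931598 0.10140094 0.62365644]
0 [[342.01415516 171.66584811]
 [340.01215672 225.60962479]] [[334.63497465 271.29925873]
 [219.49589347 270.73670221]]
0.1 [[343.89772575 177.31361357]
 [341.66298101 230.95462795]] [[333.59681502 260.37476905]
 [218.86392452 270.75738565]]
0.2 [[346.54695597 182.88172658]
 [343.98701307 236.21541447]] [[331.35224067 249.39371204]
 [218.24423434 270.83946577]]
```

View pics/side5.png

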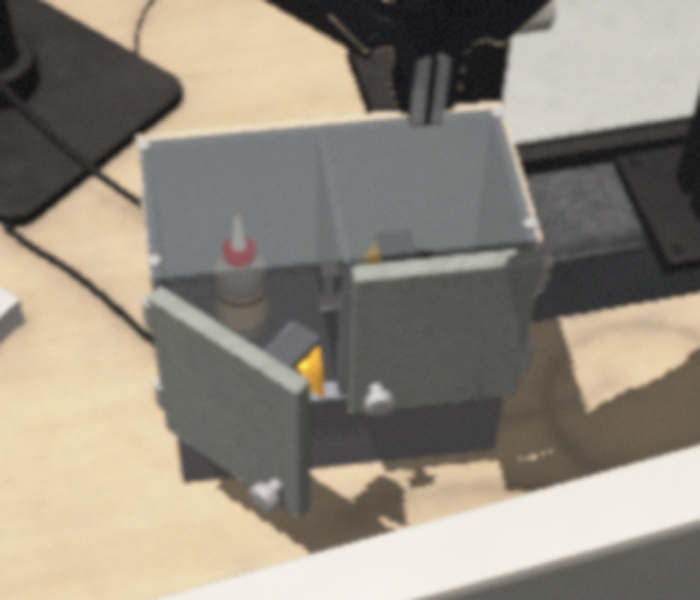

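View pics/wrist5.png

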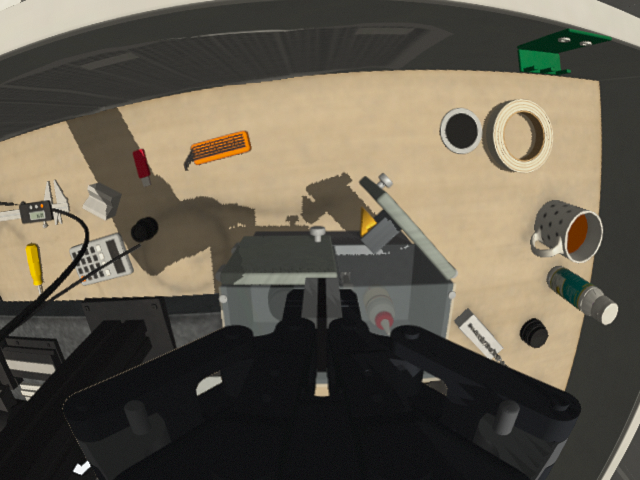

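```bash
python3 - <<'E'
import cv2
w=cv2.imread("pics/wrist5.png")
cv2.imwrite("pics/w5c.png",cv2.resize(w[210:310,200:360],None,fx=5,fy=5,interpolation=cv2.INTER_CUBIC))
E
```

```text
(no output)
```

View pics/w5c.png

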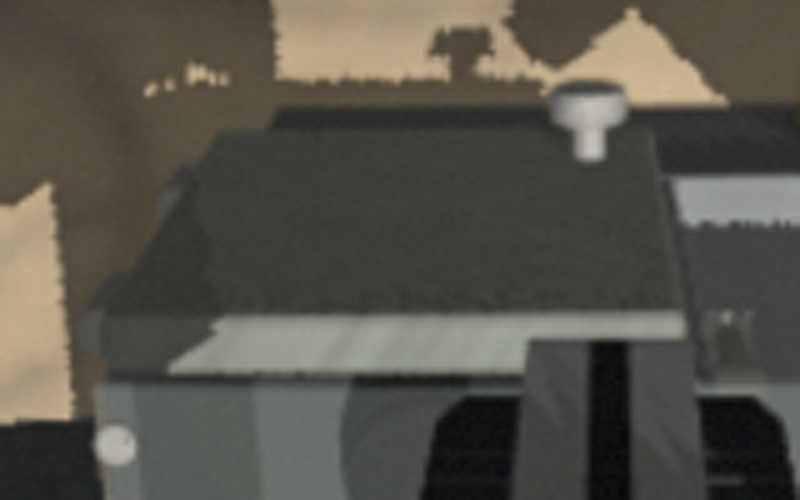

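```bash
python3 - <<'E'
from workcell import manip
s=manip.state();print(s['time_s'],s['wrist_force'],abs(s['qd']).max())
print(manip.sign_off())
E
```

```text
5.2667 [ 0.3077916   0.14653699 -0.04152314] 0.07321359408064743
the job is handed in; nothing more can be done
None
```

I shut the door of the right (−y) bay, where the lens stands, until it stopped against its stop. I then backed the gripper away and handed the job in at about 5.3 s.

**Door shut:** With the gripper withdrawn, the wrist picture showed the door parallel to the locker front. Its edge matched the predicted line for 0 rad to within about 0.01 rad; at 0.1 rad the free end would sit about 11 pixels away. It had not sprung back to 0.2 rad, so it is latched.

**Other door:** The left door was never touched and stands at about 0.79 rad by the first camera fit. The oil bottle is in place behind it.

**Lens:** It was still in its bay, seen through the clear roof as a round disc. The closed door partly hid it, so I did not measure its tilt.

**Forces:** The highest reading was about 49 N at the wrist, while pressing at the stop. It included about 28 N upward, probably from the fingers sliding down the door as I corrected their height. I read forces only at the end of each move, so a short peak in between could have been missed. The wrist read about 0.3 N at hand-in.

**Disagreements:**
- The locker fit was off by up to 3 pixels at some corners, and the upper free corner of the shut door in the side picture was off by about 4 pixels.
- The two cameras disagreed by about 10 mm on the partition's top edge, so I crossed it well above that height.

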